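# Refill a paint palette from a tipping tray

## Robot

A 6-joint arm with a two-finger parallel gripper is mounted at the origin on the work surface. World frame = base frame: x ahead of the robot, y to its left, z up, the work surface at z = 0. Lengths are in m, angles in rad, forces in N, time in s.
With the tool pointing down it reaches from about 0.25 to 0.725 m from the base axis. Payload 4 kg.
Tool frame: the origin (TCP) lies midway between the tips of the shut fingers; the grasp point (between the pads) lies grasp_offset behind it (grasp_offset is the distance from the TCP to the grasp point, in m); z points along the fingers, y is the line along which they close (so a half turn about z gives the same grasp; the last joint's range is limited). The gripper opens to 85 mm and grips with 20 to 120 N. Pads are 22 mm wide; open, the fingers measure 114 mm over their backs; the gripper's body (76 mm by 85 mm) begins 54 mm behind the grasp point. The pads swing forward as they close: fully open they stand 13 mm farther back than shut.
Start: joints at [1.221, 0.241, 0.005, 1.335, 0, 1.571], TCP at [0.171, 0.47, 0.231] pointing down, gripper open.
Joint ranges: [-2.72, 2.72], [-1.05, 1.87], [-1.09, 1.28], [-1.99, 2.15], [-1.42, 1.44], [-3.14, 3.14]. Speed limits (rad/s): [2.79, 2.79, 3.14, 3.14, 3.14, 3.14].

## Interface

Orientations are given as a unit quaternion [x, y, z, w].
In Python, from workcell import * gives the robot as it stands. Calls block until the motion is done:
- move_pose(position, orientation): joint-space move of the TCP to a pose.
- move_linear(position, rate=0.15, attitude=None): straight line of the TCP; attitude=None keeps the orientation; rate is the mean speed in m/s.
- movej(angles): joint-space move.
- command_gripper(opening, grip_force=None): finger opening in m; grip_force is the grip in N (None keeps the last); returns when the fingers have stopped.
- dwell(seconds).
- ik(position, orientation): joint angles nearest the present ones, or None.
- observe(): the state.
- get_image(name): name is "side" or "top"; returns (picture, depth): 420x560x3 uint8, blue, green, red; 420x560 float32, m along the optical axis (not along the pixel's ray), 0 where there is no reading.
- get_calibration(name): a dict with "mtx" (3x3 intrinsics, pixels), "T" (4x4, takes a point from camera to world coordinates). Camera axes: x right, y down, z forward; pixel columns grow to the right and rows downward; lengths in m; the calibration is good to about 2 mm. A picture is of the moment at which its call begins. get_calibration takes no time and is no camera call.
A pose or a line that the arm cannot do raises Unreachable and nothing moves.
- sign_off(): hands the job in; it is judged then, once.
The state is a dict: "time_s": time; "qpos": joint angles; "joint_vel": joint speeds; "tau": joint torques, N m; "tool_pos": TCP position; "ee_rot": TCP orientation; "contact_force": force on the tool from outside, world axes, zero at the start; "torque": the same for the moment, N m; "opening": finger opening in m; "grip_force": force on a finger pad.
Only numpy, scipy, OpenCV 4.12 (cv2) and the standard library are available. Lean on these libraries where they do the work, as an engineer would, in place of code of your own. Each camera call takes 0.05 s, during which the arm holds its last target. There are 200 camera calls.

## Task

Refill the paint palette: put the worn-out grey-brown tablets that sit in it into the white scrap dish, and seat every fresh coloured tablet in a palette well of its own, lying flat. The fresh ones lie under the bars of the blue tray: lift the tray by its red handle so that they slide into the open pick-up corner, lower it and take them from there one at a time, tipping again for the next. Leave the tray level, and do not push the paint tube, paper pads, oil bottle or brush about.

Things in the scene. Friction and masses are not known exactly. Their poses are not given: they have to be found in the camera images.
- tray (a joint): Angle of the blue tipping tray: 0 = level (it rests there by its weight), up to its stop at 0.55 rad as the handle end is lifted (1 to 4 N); let go, it sinks back in under a second. Tablets start to slide at 0.1 to 0.2 rad and run to the pick-up corner when it is held near 0.5 rad for a second; they stay there when it is lowered. If they stop short, tip again.
- tray_handle (a point): Middle of the tray's red handle, a level round bar 12 mm thick, 64 mm long, lying along this point's x axis (parallel to the hinge), about 82 mm above the table when the tray is level. Free for 25 mm and more all round. The point turns with the tray; the bar may turn in the fingers.
- tray_hinge (a point): A point on the tray's hinge axis, 40 mm above the table; it does not move. The hinge runs along its x axis (level), y points level towards the handle, z up. In this frame the handle's middle is at x 39, y 235, z 42 mm when the tray is level; tipping turns it about +x (y towards z).
- pick_corner (a point): Pick-up corner, clear of the bars: centre of a tablet seated there (to 3 mm). On the tray; level, its axes are those of tray_hinge. Grip along its direction (0.8, -0.6, 0), where both lane walls have finger notches 28 to 30 mm wide; tips may go 3 mm below floor level there. Tray floor: 5 mm below this point, 50 mm above the table. The next tablet may touch it from (0.6, 0.8, 0).
- palette: Wooden palette block, fixed, 150 by 150 by 12 mm; origin at the centre of its underside, z up. Four round wells, 72 mm apart in a square along its x and y.
- dish: White square scrap dish, fixed, 130 by 130 mm outside, 35 mm high, walls 4 mm; origin at the centre of its underside.
- stand: Fixed grey stand of the tray, block 115 by 200 by 34 mm; origin on the table right below tray_hinge, same axes. The blue tray on it is 216 by 76 mm inside, walls 15 mm high, barred by two 5 mm steel rods along it, 15 mm above its floor, so no tablet can be lifted out there; a lane 47 mm wide leads from its lower end to the pick-up corner.
- tube: Bystander: aluminium paint tube with black cap, lying, 95 mm long, 22 mm thick.
- pads: Bystander: stack of white paper pads, 60 by 60 by 22 mm.
- oil: Bystander: amber bottle, 48 mm in diameter, 85 mm tall, standing.
- brush: Bystander: dark wooden brush, lying, 230 mm long.
- palette_hole0 (a point): Well of the palette: centre of its mouth, at the palette's top face, 12 mm above the table. The well is 52 mm in diameter and 5 mm deep with a chamfered rim; a tablet seated in it stands 5 mm proud, its centre level with this point.
- palette_hole1 (a point): Well of the palette: centre of its mouth, at the palette's top face, 12 mm above the table. The well is 52 mm in diameter and 5 mm deep with a chamfered rim; a tablet seated in it stands 5 mm proud, its centre level with this point.
- palette_hole2 (a point): Well of the palette: centre of its mouth, at the palette's top face, 12 mm above the table. The well is 52 mm in diameter and 5 mm deep with a chamfered rim; a tablet seated in it stands 5 mm proud, its centre level with this point.
- palette_hole3 (a point): Well of the palette: centre of its mouth, at the palette's top face, 12 mm above the table. The well is 52 mm in diameter and 5 mm deep with a chamfered rim; a tablet seated in it stands 5 mm proud, its centre level with this point.
- blue: Blue fresh paint tablet, a flat hard disc 44 mm in diameter and 10 mm thick, about 25 g; origin at its centre, z axis through the flat faces (either face may be up). It starts under the bars of the tipping tray; None from the start means there is none of this colour in this run.
- crimson: Crimson fresh paint tablet, a flat hard disc 44 mm in diameter and 10 mm thick, about 25 g; origin at its centre, z axis through the flat faces (either face may be up). It starts under the bars of the tipping tray; None from the start means there is none of this colour in this run.
- yellow: Yellow fresh paint tablet, a flat hard disc 44 mm in diameter and 10 mm thick, about 25 g; origin at its centre, z axis through the flat faces (either face may be up). It starts under the bars of the tipping tray; None from the start means there is none of this colour in this run.
- green: Green fresh paint tablet, a flat hard disc 44 mm in diameter and 10 mm thick, about 25 g; origin at its centre, z axis through the flat faces (either face may be up). It starts under the bars of the tipping tray; None from the start means there is none of this colour in this run.
- worn0: Worn-out tablet, grey-brown with a pale middle, 44 mm in diameter and 10 mm thick, origin at its centre. It starts seated in a palette well; None from the start means it is absent.
- worn1: Worn-out tablet, grey-brown with a pale middle, 44 mm in diameter and 10 mm thick, origin at its centre. It starts seated in a palette well; None from the start means it is absent.
- worn2: Worn-out tablet, grey-brown with a pale middle, 44 mm in diameter and 10 mm thick, origin at its centre. It starts seated in a palette well; None from the start means it is absent.
- worn3: Worn-out tablet, grey-brown with a pale middle, 44 mm in diameter and 10 mm thick, origin at its centre. It starts seated in a palette well; None from the start means it is absent.
Not all that is in view belongs to the job. Several things have the shape of the blue; the one meant has the colours described above.

How it is judged:
By the outcome, as a careful person would: the job done as asked, in the order asked, and still so for the second after the job is handed in, with the robot touching nothing.
Of blue, crimson, yellow, green only 3 to 4 are there at a start; the rules pass over those that are not, and their reading is None.
Of worn0, worn1, worn2, worn3 only 1 to 2 are there at a start; the rules pass over those that are not, and their reading is None.
At some moment in a run one of blue, crimson, yellow, green may be knocked a few centimetres aside while the robot is not near it.
Once in a run the grip may slacken for a moment while it holds something.
It also fails if it takes over 210 s, if anything falls off the work surface, if the arm or the gripper's body presses on something with over 40 N, if the wrist force passes 120 N, or if a joint passes its speed limit or range.

## Working session

There is one attempt and no reset: what is moved stays moved. The work goes in short steps, each a Python script; the robot and the scene stay as the last script left them, time stands still between calls to the robot, and variables do not carry over. Pictures are saved under pics/ and viewed, at most 14 in all, crops included, and the job is handed in when it is done.

```bash
mkdir -p pics; ls; python3 - <<'E'
from workcell import *
import cv2,numpy as np
for n in("top","side"):
    p,d=get_image(n); cv2.imwrite(f"pics/{n}0.png",p); np.save(f"pics/{n}0.npy",d)
    c=get_calibration(n); print(n,c["mtx"].tolist(),np.round(c["T"],4).tolist())
s=observe();print(s)
try: print(grasp_offset)
except Exception as e: print(e)
E
```

```text
pics
top [[525.4348562332392, 0.0, 273.0333719742612], [0.0, 525.4348562332392, 208.03468157051304], [0.0, 0.0, 1.0]] [[-0.0232, -0.9797, 0.1989, 0.3377], [-0.9997, 0.0222, -0.0075, 0.0361], [0.0029, -0.199, -0.98, 1.2704], [0.0, 0.0, 0.0, 1.0]]
side [[386.90091552137943, 0.0, 275.0020140216609], [0.0, 386.90091552137943, 207.1815880250124], [0.0, 0.0, 1.0]] [[0.9999, 0.0027, 0.0149, 0.5612], [-0.01, -0.6171, 0.7868, -0.8604], [0.0114, -0.7869, -0.617, 0.786], [0.0, 0.0, 0.0, 1.0]]
{'time_s': 0.1, 'qpos': array([ 1.22099307e+00,  2.41322844e-01,  3.87015793e-03,  1.33521556e+00,
       -6.29325097e-06,  1.57078818e+00]), 'joint_vel': array([-0.00085853, -0.00209204,  0.00230706,  0.00226976,  0.00129553,
        0.00030334]), 'tau': array([-4.58270679e-04, -3.73135579e+01,  2.53010166e+01,  1.08150946e-02,
        3.52129837e-05, -3.43134246e-06]), 'tool_pos': array([0.17116417, 0.46918732, 0.23051366]), 'ee_rot': array([ 1.74007174e-01,  9.84743940e-01, -9.22224808e-04, -1.59772236e-04]), 'contact_force': array([-0.0326308 , -0.51734748,  0.23455101]), 'torque': array([0.00858425, 0.04085241, 0.01144603]), 'grip_force': 0.0, 'opening': 0.08573975705554379}
0.0187
```

View pics/top0.png

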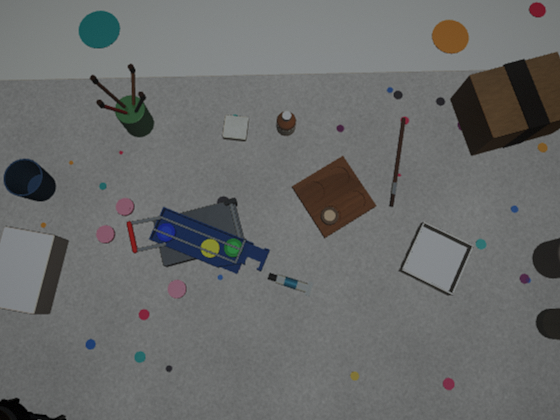

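View pics/side0.png

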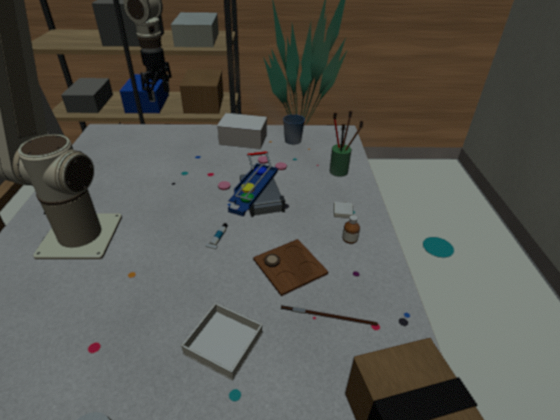

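The top view shows the tray from about (135,235) to (265,260), with blue (166,232), yellow (210,248) and green (233,247) under the bars. The palette is at (333,197) with one worn tablet at (330,216), and the dish at (437,258). The pink discs at (125,206), (106,234) and (177,289) are lookalikes on the table. I'll enlarge to confirm.

```bash
python3 - <<'E'
import cv2,numpy as np
p=cv2.imread("pics/top0.png")
a=cv2.convertScaleAbs(cv2.resize(p[185:285,115:315],None,fx=4,fy=4,interpolation=cv2.INTER_CUBIC),alpha=1.6)
cv2.imwrite("pics/c1.png",a)
a=cv2.convertScaleAbs(cv2.resize(p[150:300,285:485],None,fx=4,fy=4,interpolation=cv2.INTER_CUBIC),alpha=1.6)
cv2.imwrite("pics/c2.png",a)
E
```

```text
(no output)
```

View pics/c1.png

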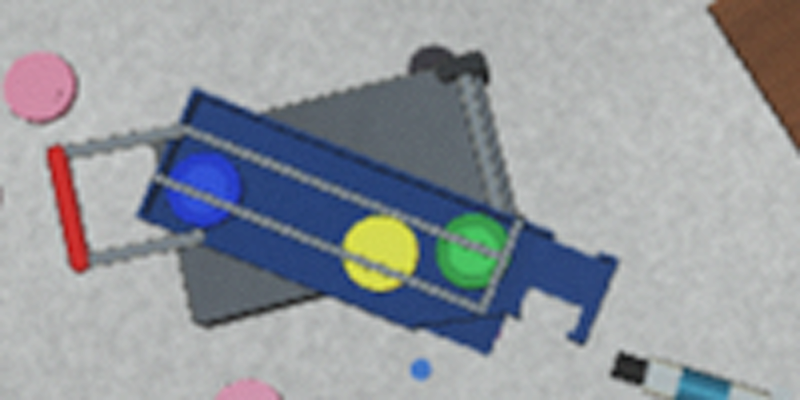

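View pics/c2.png

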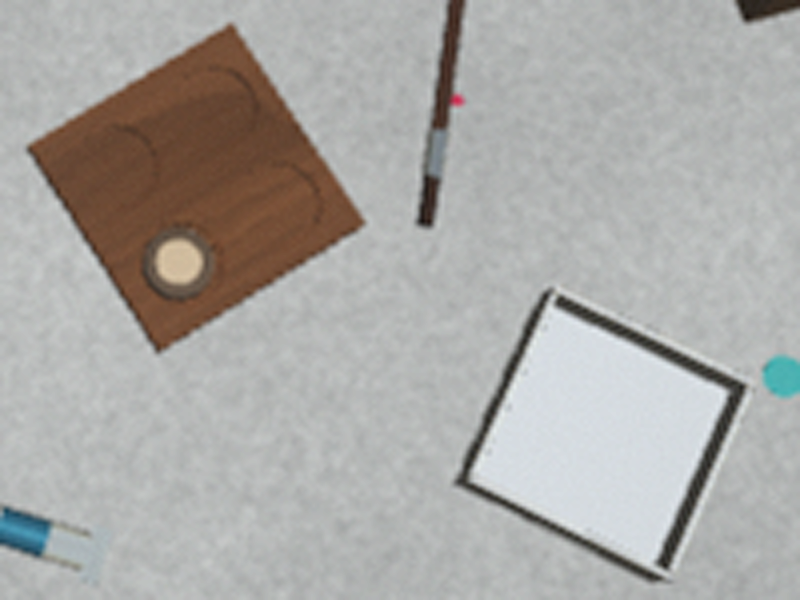

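Confirmed: three fresh tablets (blue, yellow, green, no crimson) are under the bars, and there is one worn tablet in the palette's near-left well. The pink discs are not part of the job. Next I'll locate everything in both views.

```bash
cat > h.py <<'E'
import cv2,numpy as np
from workcell import *
from scipy.spatial.transform import Rotation as R
GO=0.0187
CAL={n:get_calibration(n) for n in("top","side")}
def ray(n,uv,z):
    c=CAL[n];d=c["T"][:3,:3]@np.linalg.solve(c["mtx"],[uv[0],uv[1],1.]);o=c["T"][:3,3]
    return o+d*(z-o[2])/d[2]
def proj(n,P):
    c=CAL[n];q=c["T"][:3,:3].T@(np.asarray(P,float)-c["T"][:3,3]);q=c["mtx"]@q;return q[:2]/q[2]
HSV={"red":[(0,140,90),(6,255,255)],"blue":[(112,150,110),(125,255,255)],"yellow":[(24,120,90),(34,255,255)],"green":[(50,120,60),(75,255,255)]}
def blobs(img,lo,hi,roi=None,amin=15):
    m=cv2.inRange(cv2.cvtColor(img,cv2.COLOR_BGR2HSV),lo,hi)
    if roi is not None:
        k=np.zeros_like(m);x0,y0,x1,y1=roi;k[y0:y1,x0:x1]=255;m&=k
    cs,_=cv2.findContours(m,cv2.RETR_EXTERNAL,cv2.CHAIN_APPROX_NONE)
    return sorted([c for c in cs if cv2.contourArea(c)>amin],key=cv2.contourArea,reverse=True)
def ctr(c):
    (x,y),(w,h),a=cv2.minAreaRect(c);return np.array([x,y]),(w,h),a
E
python3 - <<'E'
from h import *
np.set_printoptions(precision=4,suppress=True)
P={n:cv2.imread(f"pics/{n}0.png") for n in("top","side")}
roi={"top":dict(t=(100,190,280,280),p=(285,150,385,245),d=(390,215,480,300)),"side":dict(t=(220,145,285,220),p=(245,230,335,300),d=(175,300,270,380))}
for n in P:
    print(n)
    for k,z in(("red",.082),("blue",.06),("yellow",.06),("green",.06)):
        for c in blobs(P[n],*HSV[k],roi[n]["t"],8)[:2]:
            x,wh,a=ctr(c);print(k,x,np.array(wh),a,ray(n,x,z))
            if k=="red":
                b=cv2.boxPoints(cv2.minAreaRect(c));print(" ends",[ray(n,q,z)[:2] for q in b])
    hsv=cv2.cvtColor(P[n],cv2.COLOR_BGR2HSV)
    x0,y0,x1,y1=roi[n]["p"];print("pal hsv",hsv[(y0+y1)//2,(x0+x1)//2],"dish",hsv[(roi[n]["d"][1]+roi[n]["d"][3])//2,(roi[n]["d"][0]+roi[n]["d"][2])//2])
    c=blobs(P[n],(5,90,30),(18,255,200),roi[n]["p"],300)[0]
    q=cv2.approxPolyDP(cv2.convexHull(c),6,True)[:,0];print("pal corners",q.tolist(),[ray(n,u,.012)[:2].round(4).tolist() for u in q])
    c=blobs(P[n],(8,20,115),(25,110,255),roi[n]["p"],8)
    for k in c: x,wh,a=ctr(k);print("worn",x,wh,ray(n,x,.017))
    c=blobs(P[n],(80,0,125),(135,40,255),roi[n]["d"],200)
    for k in c[:1]: x,wh,a=ctr(k);print("dish",x,wh,a,ray(n,x,.004))
E
```

```text
top
red [131.5463 236.8829] [31.0103  4.3303] 77.90524291992188 [0.5191 0.3512 0.082 ]
 ends [array([0.5535, 0.3645]), array([0.5554, 0.3548]), array([0.4851, 0.338 ]), array([0.4833, 0.3475])]
blue [167.069  227.8276] [16.7126  9.2848] 21.801410675048828 [0.5419 0.2749 0.06  ]
blue [163.3448 237.1379] [14.8556  5.1995] 21.801410675048828 [0.5202 0.2832 0.06  ]
yellow [210.8793 244.5517] [18.0124 11.1417] 21.801406860351562 [0.5003 0.1728 0.06  ]
yellow [206.8047 254.1686] [13.9231  4.    ] 22.61986541748047 [0.4782 0.1822 0.06  ]
green [229.8 250.9] [14.758   8.9443] 26.56505012512207 [0.4846 0.1291 0.06  ]
green [234.3448 241.6379] [14.1128  6.1279] 21.801410675048828 [0.5059 0.1184 0.06  ]
pal hsv [ 11 126  67] dish [103  13 141]
pal corners [[342, 156], [375, 205], [324, 236], [292, 187]] [[0.7217, -0.1486], [0.595, -0.2233], [0.5213, -0.0952], [0.6449, -0.0215]]
worn [329. 215.] (9.899494171142578, 9.899494171142578) [ 0.5718 -0.109   0.017 ]
dish [434.5 258.5] (50.689170837402344, 47.937599182128906) 25.463346481323242 [ 0.4616 -0.3605  0.004 ]
side
blue [261.5 170. ] [4.9497 6.364 ] 45.0 [0.5341 0.2739 0.06  ]
yellow [247.75 186.75] [6.364  9.8995] 45.0 [0.4911 0.1728 0.06  ]
green [250. 196.] [4. 4.] 90.0 [0.5005 0.1222 0.06  ]
pal hsv [ 12 154  68] dish [ 90  11 134]
pal corners [[297, 240], [327, 272], [281, 294], [254, 257]] [[0.6428, -0.0288], [0.7163, -0.1539], [0.5915, -0.2281], [0.5192, -0.0983]]
dish [222.9059 339.5765] (47.3984375, 49.545936584472656) 32.47119140625 [ 0.4566 -0.3522  0.004 ]
```

```bash
cat >> h.py <<'E'
def quat(th):
    y=np.array([np.cos(th),np.sin(th),0]);z=np.array([0,0,-1.]);return R.from_matrix(np.c_[np.cross(y,z),y,z]).as_quat()
def best(pos,th):
    c=[(abs(j[5]-np.pi/2*0),quat(t)) for t in(th,th+np.pi) if (j:=ik(pos,quat(t))) is not None]
    return min(c,key=lambda a:a[0])[1]
def unit(a): return np.array([np.cos(a),np.sin(a),0])
PY=np.deg2rad(30.3); PC=np.array([.6197,-.1237,.012]); UX,UY=unit(PY),unit(PY+np.pi/2)
WELL=[PC+.036*(a*UX+b*UY) for a,b in((1,1),(1,-1),(-1,-1),(-1,1))]  # last holds worn
DISH=np.array([.4605,-.358,0])
HY=np.deg2rad(13.5); HX,HYV=unit(HY),unit(HY+np.pi/2)
HND=np.array([.5182,.3500,.082])
E
python3 - <<'E'
from h import *
print(WELL)
th=PY+np.pi/4
w=np.array([.5710,-.1105,0])
p=w+[0,0,.10];move_pose(p,best(p,th)); command_gripper(.058,40)
move_linear(w+[0,0,.025])
f0=observe()["contact_force"];print(f0,observe()["opening"])
z=.018
while z>0.0:
    move_linear(w+[0,0,z],rate=.03);dwell(.1);s=observe();print(round(z,4),s["tool_pos"].round(4),(s["contact_force"]-f0).round(2))
    if (s["contact_force"]-f0)[2]>3: break
    z-=.001
print(s["time_s"])
p,d=get_image("top");cv2.imwrite("pics/top1.png",p);p,d=get_image("side");cv2.imwrite("pics/side1.png",p)
cv2.imwrite("pics/s1c.png",cv2.convertScaleAbs(cv2.resize(p[180:320,220:400],None,fx=4,fy=4),alpha=1.6))
E
```

```text
[array([ 0.63261925, -0.07445477,  0.012     ]), array([ 0.66894523, -0.13661925,  0.012     ]), array([ 0.60678075, -0.17294523,  0.012     ]), array([ 0.57045477, -0.11078075,  0.012     ])]
[-0.65477242  0.26906518 -0.58326681] 0.057725962797558
0.018 [ 0.5711 -0.1105  0.0182] [0.4  0.3  0.93]
0.017 [ 0.571  -0.1105  0.017 ] [ 0.23 -0.69  1.12]
0.016 [ 0.571  -0.1105  0.016 ] [ 0.04 -0.29  0.69]
0.015 [ 0.571  -0.1105  0.015 ] [0.35 0.52 0.31]
0.014 [ 0.571  -0.1105  0.014 ] [ 0.51 -0.96  0.15]
0.013 [ 0.571  -0.1105  0.013 ] [1.81 0.03 0.32]
0.012 [ 0.571  -0.1105  0.012 ] [ 1.37 -0.27 -0.15]
0.011 [ 0.571  -0.1105  0.011 ] [0.53 0.36 0.29]
0.01 [ 0.571  -0.1105  0.01  ] [ 0.28 -0.24 -0.48]
0.009 [ 0.571  -0.1105  0.009 ] [ 0.1  -0.45  0.39]
0.008 [ 0.571  -0.1105  0.008 ] [ 0.43 -0.2   0.92]
0.007 [ 0.5713 -0.1105  0.0075] [-0.14 -0.26  4.89]
8.0167
```

View pics/s1c.png

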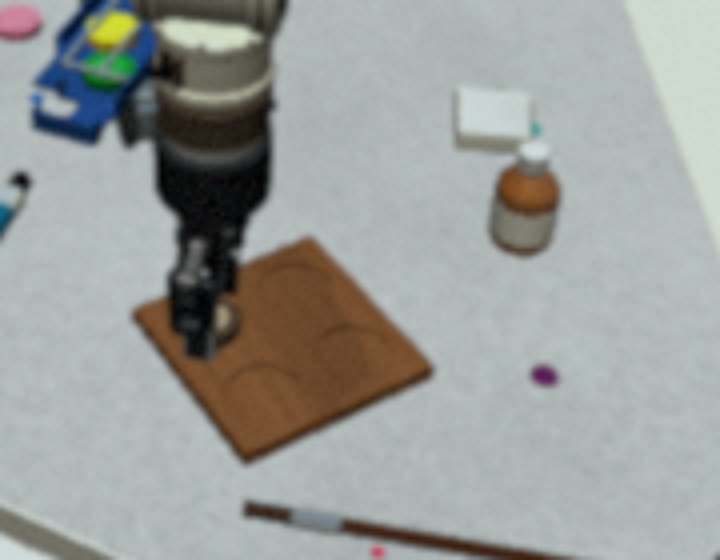

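The crop shows the fingers straddling the worn tablet and touching the palette at TCP z = 7.5 mm. I'll raise slightly, grip it and take it to the dish.

```bash
python3 - <<'E'
from h import *
w=np.array([.5710,-.1105,0])
move_linear(w+[0,0,.0107],rate=.05)
print(command_gripper(.02,40));s=observe();print(s["opening"],s["grip_force"],s["contact_force"].round(2))
move_linear(w+[0,0,.10]);s=observe();print("lift",s["opening"],s["grip_force"])
p=DISH+[0,0,.10];move_pose(p,best(p,PY+np.pi/4));s=observe();print("dish",s["opening"],s["grip_force"])
move_linear(DISH+[0,0,.022]);command_gripper(.06);move_linear(DISH+[0,0,.13],rate=.25)
hp=HND-[0,0,GO];a=hp+[0,0,.10]
move_pose(a,best(a,HY+np.pi/2));command_gripper(.032)
s=observe();print(s["time_s"])
for n in("top","side"):
    q,d=get_image(n);cv2.imwrite(f"pics/{n}2.png",q)
q=cv2.imread("pics/top2.png");cv2.imwrite("pics/c3.png",cv2.convertScaleAbs(cv2.resize(q[150:300,285:485],None,fx=3,fy=3),alpha=1.6))
E
```

```text
False
0.041562676165212524 40.487557446519276 [-0.79  0.27 -0.37]
lift 0.04153157695274624 40.44009804725647
dish 0.041523246996554096 40.44394791126251
14.9167
```

View pics/c3.png

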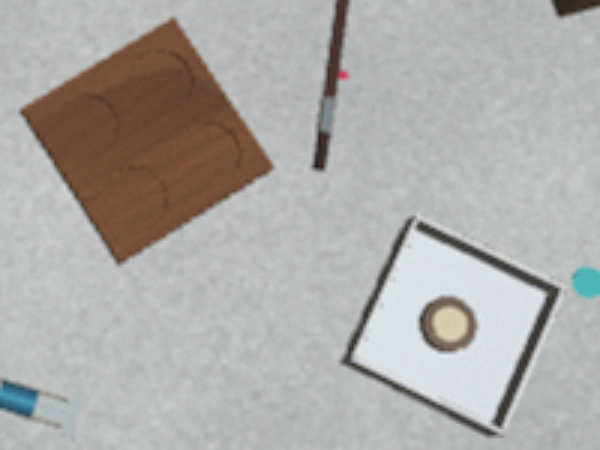

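View pics/side2.png

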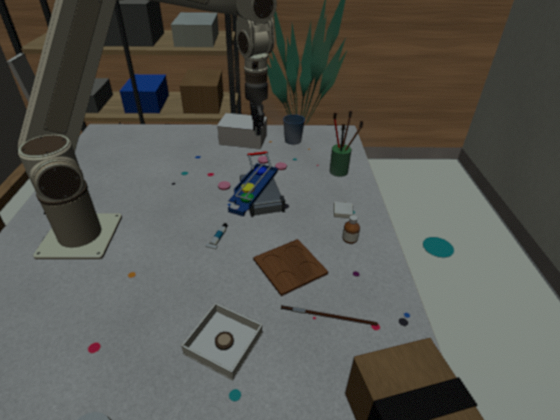

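The worn tablet lies in the dish, at crop (449,324), and all wells are empty. Since I know where I dropped it, I can use it to check the camera bias, then tip the tray.

```bash
python3 - <<'E'
from h import *
P={n:cv2.imread(f"pics/{n}2.png") for n in("top","side")}
for n,roi in(("top",(420,245,450,275)),("side",(212,330,236,352))):
    for k in blobs(P[n],(8,25,100),(28,140,255),roi,6)[:1]:
        m=cv2.moments(k);x=np.array([m["m10"],m["m01"]])/m["m00"];print(n,"worn",x,cv2.minAreaRect(k)[1],ray(n,x,.014))
for lo,hi in(((0,120,60),(8,255,255)),((170,120,60),(180,255,255))):
    for k in blobs(cv2.imread("pics/side0.png"),lo,hi,(240,145,275,162),6)[:2]: x,wh,a=ctr(k);print("side red",x,wh,ray("side",x,.082))
s=observe();print(s["tool_pos"])
hp=HND-[0,0,GO]
f0=s["contact_force"]
move_linear(hp+[0,0,.03]);print((observe()["contact_force"]-f0).round(2))
move_linear(hp,rate=.06);print((observe()["contact_force"]-f0).round(2))
command_gripper(0.0,25);dwell(.2);s=observe();print(s["opening"],s["grip_force"],(s["contact_force"]-f0).round(2))
E
```

```text
top worn [434.57731959 257.53608247] (11.0, 11.0) [ 0.46294306 -0.35770934  0.014     ]
side worn [223.71774194 338.98387097] (8.0, 10.0) [ 0.45962604 -0.35715534  0.014     ]
side red [256.99386597 152.94511414] (2.0981991291046143, 18.11077308654785) [0.51680176 0.3523767  0.082     ]
[0.5182636  0.34989182 0.16327042]
[0.07 0.63 0.24]
[-0.79  0.31  0.44]
0.010962425352072223 24.403087198734283 [-0.65  1.7   1.35]
```

```bash
sed -i 's/^PY=.*PC=np.array(\[[^]]*\])/PY=np.deg2rad(30.3); PC=np.array([.6185,-.1228,.012])/' h.py
cat >> h.py <<'E'
def arc(a): 
    y=.235*np.cos(a)-.042*np.sin(a)-.235; z=.235*np.sin(a)+.042*np.cos(a)-.042
    return HND-[0,0,GO]+HYV*y+[0,0,z]
def tip(hold=1.2,top=.51):
    for a in np.linspace(0,top,5)[1:]: move_linear(arc(a),rate=.15)
    dwell(hold); s=observe();print("top",s["opening"],s["grip_force"],s["contact_force"].round(2))
    for a in np.linspace(top,0,5)[1:]: move_linear(arc(a),rate=.15)
    s=observe();print("down",s["opening"],s["contact_force"].round(2))
def shot(tag,crop=None,view="top",f=4):
    q,d=get_image(view);cv2.imwrite(f"pics/{view}{tag}.png",q)
    if crop: x0,y0,x1,y1=crop;cv2.imwrite(f"pics/crop{tag}.png",cv2.convertScaleAbs(cv2.resize(q[y0:y1,x0:x1],None,fx=f,fy=f,interpolation=cv2.INTER_CUBIC),alpha=1.6))
    return q
def release_handle():
    command_gripper(.032); p=observe()["tool_pos"]; move_linear(p+[0,0,.06],rate=.25)
E
python3 - <<'E'
from h import *
tip(); release_handle()
shot("3",(115,185,315,285)); print(observe()["time_s"])
E
```

```text
top 0.010967087118092172 24.968394935131073 [-3.53  8.29  5.3 ]
down 0.010988738417349821 [ 0.92  3.65 -2.09]
21.5667
```

View pics/crop3.png

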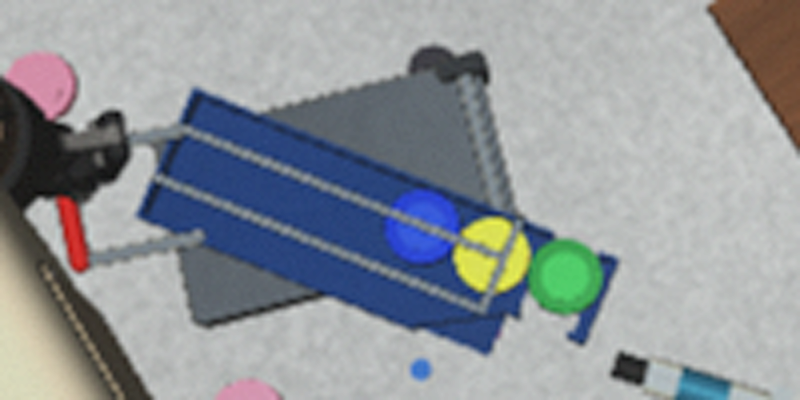

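Green is seated in the pick-up corner at crop (566,276), with yellow right behind it at (491,256). Now I'll measure the corner and pick.

```bash
cat >> h.py <<'E'
BIAS=np.array([-.0024,0,0])
def tablet(img,col,z=.06,roi=(100,180,300,300)):
    cs=blobs(img,*HSV[col],roi,8)
    if not cs: return None
    (x,y),r=cv2.minEnclosingCircle(np.vstack(cs)); return ray("top",(x,y),z)+BIAS,r
GTH=HY+np.arctan2(-.6,.8)
def pick(c,z=.051,op=.058):
    p=np.array([c[0],c[1],.15]);move_pose(p,best(p,GTH));command_gripper(op,40);p[2]=.075;move_linear(p,rate=.25)
    f0=observe()["contact_force"]
    p[2]=z;move_linear(p,rate=.05);f1=observe()["contact_force"];print("descend dF",(f1-f0).round(2))
    command_gripper(.02,45);s=observe();print("grip",s["opening"],s["grip_force"],(s["contact_force"]-f0).round(2),s["time_s"])
E
python3 - <<'E'
from h import *
q=cv2.imread("pics/top3.png")
t={k:tablet(q,k) for k in("green","yellow","blue")};print(t)
d=t["yellow"][0]-t["green"][0];print("lane dir deg",np.degrees(np.arctan2(d[1],d[0])),"expected",np.degrees(GTH)+90,np.linalg.norm(d))
g=t["green"][0];u=(.8*HX-.6*HYV);print("grip u",u)
# notches: blue tray floor outline near corner
E
```

```text
{'green': (array([0.47443455, 0.06939263, 0.06      ]), 9.077652931213379), 'yellow': (array([0.48791614, 0.11149369, 0.06      ]), 9.386968612670898), 'blue': (array([0.5046979 , 0.15137846, 0.06      ]), 9.038814544677734)}
lane dir deg 72.2439039917348 expected 66.63010235415598 0.044206931792406055
grip u [ 0.91796315 -0.39666566  0.        ]
```

```bash
python3 - <<'E'
from h import *
a,b=ray("top",(115+185/4,185+128/4),.067),ray("top",(115+500/4,185+257/4),.067);d=a-b
print("bar dir",np.degrees(np.arctan2(d[1],d[0])))
a,b=ray("top",(115+160/4,185+180/4),.067),ray("top",(115+485/4,185+308/4),.067);d=a-b
print("bar dir",np.degrees(np.arctan2(d[1],d[0])))
pick(tablet(cv2.imread("pics/top3.png"),"green")[0])
E
```

```text
bar dir 66.42651584208902
bar dir 67.29682107748184
descend dF [-1.7  -0.47 -0.19]
grip 0.04154758901263055 45.50058603286743 [-1.11  0.18  2.54] 24.55
```

```bash
cat >> h.py <<'E'
def place(i):
    p=observe()["tool_pos"].copy();p[2]=.14;move_linear(p,rate=.2);s=observe();print("lift",s["opening"],s["grip_force"])
    if s["opening"]<.035: return False
    w=WELL[i].copy();w[2]=.06;move_pose(w,best(w,PY-np.pi/4));w[2]=.022;move_linear(w,rate=.15)
    s=observe();print("above",s["opening"],s["grip_force"]);f0=s["contact_force"]
    if s["opening"]<.035: return False
    for z in np.arange(.019,.0110,-.002):
        w[2]=z;move_linear(w,rate=.04);dwell(.05);f=observe()["contact_force"]-f0
        if np.abs(f).max()>6: break
    print("placed z",z,f.round(2))
    command_gripper(.054);w[2]=.09;move_linear(w,rate=.25);print(observe()["time_s"]);return True
def to_handle():
    a=HND-[0,0,GO]+[0,0,.07];move_pose(a,best(a,HY+np.pi/2));command_gripper(.032)
    move_linear(HND-[0,0,GO],rate=.12);command_gripper(0,25);s=observe();print("handle",s["opening"],s["grip_force"])
E
python3 - <<'E'
from h import *
if place(1):
    a=HND+[0,0,.08];move_pose(a,best(a,HY+np.pi/2))
shot("4",(115,145,395,285),f=2.8)
E
```

```text
lift 0.04183854003068161 45.58665096759796
above 0.04141913756365086 45.58647572994232
placed z 0.013000000000000005 [-0.62  0.18 -0.58]
28.6083
```

View pics/crop4.png

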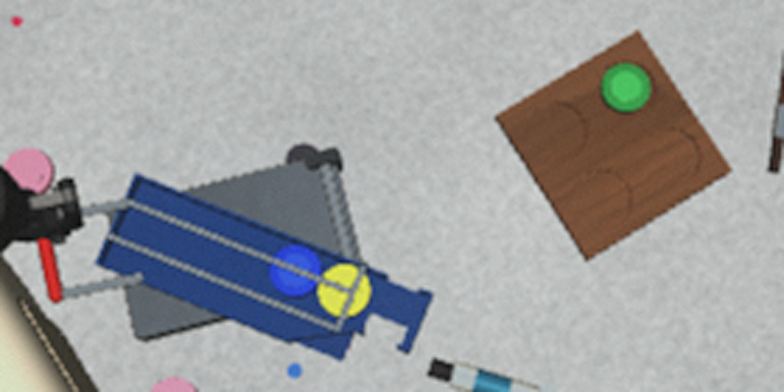

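Green appears in the far well at crop (626,87). I'll check its height and centring numerically, then tip for the next one.

```bash
cat >> h.py <<'E'
def seated(col,i):
    q,d=get_image("top");t=tablet(q,col,.017,(285,145,390,245))
    if t is None: print(col,"not found in palette");return
    u,v=proj("top",t[0]-BIAS).round().astype(int);c=CAL["top"]
    D=d[v-5:v+6,u-5:u+6];vv,uu=np.mgrid[v-5:v+6,u-5:u+6]
    pts=np.linalg.solve(c["mtx"],np.stack([uu*D,vv*D,D]).reshape(3,-1));W=(c["T"][:3,:3]@pts).T+c["T"][:3,3]
    W=W[D.ravel()>0];A=np.c_[W[:,:2]-W[:,:2].mean(0),np.ones(len(W))];k=np.linalg.lstsq(A,W[:,2],rcond=None)[0]
    print(col,"off well mm",((t[0]-WELL[i])[:2]*1e3).round(1),"z mm",round(k[2]*1e3,1),"slope",k[:2].round(3))
E
python3 - <<'E'
from h import *
seated("green",1)
to_handle();tip();release_handle()
q=shot("5");print({k:tablet(q,k) for k in("yellow","blue")},observe()["time_s"])
E
```

```text
green off well mm [-1.   0.2] z mm 18.9 slope [-0.011 -0.011]
handle 0.011075373153645773 24.432451128959656
top 0.011200604398754348 25.08570045232773 [-2.87  7.96  4.93]
down 0.010805659196684357 [ 0.58  3.25 -2.12]
{'yellow': (array([0.47438319, 0.06925847, 0.06      ]), 9.139649391174316), 'blue': (array([0.48800701, 0.11111446, 0.06      ]), 9.029561996459961)} 36.975
```

```bash
python3 - <<'E'
from h import *
q=cv2.imread("pics/top5.png")
pick(tablet(q,"yellow")[0])
if place(0):
    to_handle();seated("yellow",0);seated("green",1);tip();release_handle()
    q=shot("6",(115,145,395,285),f=2.8);print({k:tablet(q,k) for k in("yellow","blue")},observe()["time_s"])
E
```

```text
descend dF [-0.48  0.43  0.24]
grip 0.0414035957347914 45.40027678012848 [-1.24  0.76  1.53] 39.9583
lift 0.041447344827150186 45.60055375099182
above 0.04148252174869291 45.60068964958191
placed z 0.013000000000000005 [ 0.38  1.33 -0.09]
43.8
handle 0.010924965571096026 24.424380362033844
yellow off well mm [0.2 0.2] z mm 18.8 slope [-0.067 -0.012]
green off well mm [-0.4 -0.1] z mm 18.7 slope [-0.015  0.001]
top 0.010946066792900265 25.152888000011444 [-1.98  7.92  5.73]
down 0.01095810869781491 [ 0.46  3.83 -1.64]
{'yellow': None, 'blue': (array([0.47427403, 0.0688187 , 0.06      ]), 9.224593162536621)} 51.675
```

```bash
python3 - <<'E'
from h import *
q=cv2.imread("pics/top6.png")
pick(tablet(q,"blue")[0])
if place(2):
    p=np.array([.30,.25,.25]);move_pose(p,best(p,GTH))
for c,i in(("yellow",0),("green",1),("blue",2)): seated(c,i)
shot("7",(115,130,485,310),f=2.1);shot("7s",(200,130,350,380),"side",2.3);print(observe()["time_s"])
E
```

```text
descend dF [ 0.79 -0.81  0.25]
grip 0.0413672721909273 45.38836419582367 [0.37 0.4  2.6 ] 54.6583
lift 0.041455373118406746 45.60352921485901
above 0.041725038109222026 45.59480309486389
placed z 0.013000000000000005 [ 0.05  0.25 -0.3 ]
59.7833
yellow off well mm [0.2 0.2] z mm 19.5 slope [-0.011  0.016]
green off well mm [-0.6 -0. ] z mm 19.3 slope [0.006 0.048]
blue off well mm [-0.6 -0.3] z mm 18.7 slope [-0.009 -0.047]
62.0
```

View pics/crop7.png

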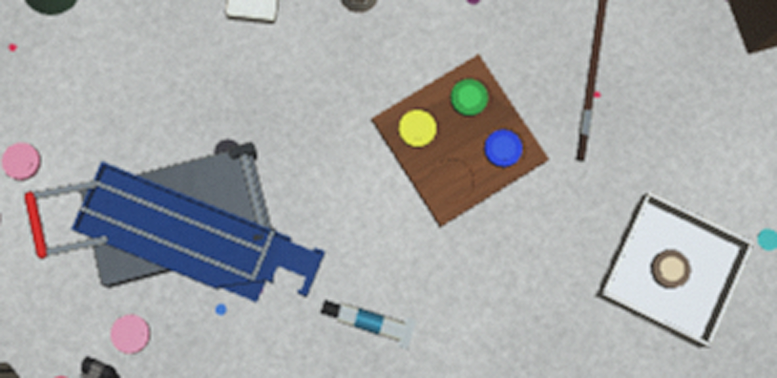

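View pics/crop7s.png

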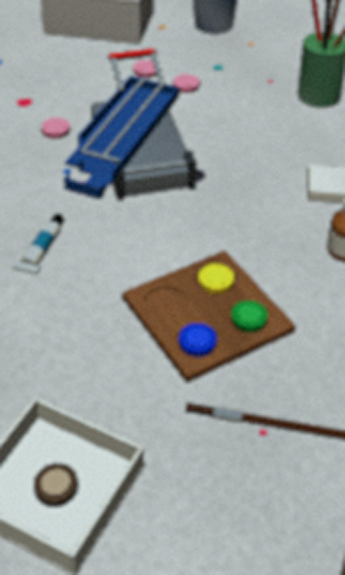

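Both views show yellow, green and blue flat in their own wells, the worn tablet in the dish, the tray empty and level, and the bystanders where they were.

```bash
python3 -c "
from workcell import *
print(sign_off())"
```

```text
the job is handed in; nothing more can be done
None
```

The job is handed in after about 62 s of robot time: the one worn tablet is in the scrap dish, the yellow, green and blue tablets lie flat in wells of their own (there was no crimson in this run), and the tray is level.

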